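# Clamp the set stone and hold the hand lens over it

### The job

Get the set stone ready for inspection: swing the fixture's hinged strap shut over it until it lies fully home in its fork catch. Then pick up the hand lens by its handle, lift it well above the pliers on the rack, carry it across without touching the rack, and hold it level and centred over the strap's round window, about 15 mm above the strap and touching nothing but the gripper. Finish while holding it still there; leave the other things on the bench alone.

Things in the scene. Friction and masses are not known exactly. Their poses are not given: they have to be found in the camera images.
- fixture: Fixed clamping fixture: aluminium base plate 140 x 56 x 12 mm with a brass-mounted stone at its middle. Origin: centre of the underside; z up; its x runs along the plate from the strap's hinge (x = -55 mm) to the fork catch (x = +48 to +60 mm; two 6 mm cheeks with a 19 mm gap, tops at z = 29.5 mm). Hinge cheeks 14 x 32 mm, tops at z = 30 mm.
- strap (a joint): Hinge of the steel hold-down strap, rad: 0 = flat, home in the catch (hard stop); grows as it opens upwards: pi/2 = upright, 2.0 = limit, leaning back past the hinge. Stiff hinge (0.06 N m): it stays where it is left. The strap is 16 mm wide, 5 mm thick, 127 mm long from the hinge; a round window (ring 44 mm outside, 32 mm inside) is centred 55 mm from the hinge.
- fixture_hinge (a point): Hinge axis of the strap, middle (27 mm above the bench); the axis is the fixture's y.
- strap_pad (a point): Point on the middle of the strap's upper (when open, outer) face, 90 mm from the hinge, on the flat bar that runs from the window (74 mm) to the tip (127 mm): a good place to push. Moves with the strap.
- fixture_window (a point): Centre of the strap's round window when the strap is shut, level with the strap's upper face (29.5 mm above the bench); the target that the lens hovers over.
- magnifier: Loose hand lens, 90 g or so: round dark steel frame 56 mm across and 16 mm tall with clear glass, and a straight dark wooden handle. Origin: centre of the round frame, on its underside; z up; the handle runs towards -x, from x = -39 to -129 mm, 14 mm wide (y) and 18 mm tall (z = 0 to 18 mm). Lies flat on the bench.
- plier_rack: Fixed plier rack between lens and fixture: wooden foot 62 mm (x) x 180 mm (y) x 12 mm, a steel rail along its y at 74 mm height on two posts, three pliers astride the rail, jaws up, reaching 142 mm above the bench and 27 mm to either side of the rail. Origin: centre of the underside.
- flux_cone: Bystander: white blunt cone of flux, 35 mm across, 34 mm tall, origin under its centre.
- wax: Bystander: lump of wax 41 x 50 x 19 mm, origin under its centre.
- small_box: Bystander: dark cubic ring box 56 x 54 x 42 mm, origin under its centre.
- tape: Bystander: roll of tape 91 mm across, 24 mm tall, origin under its centre.
- loupe: Bystander: small folded loupe 24 x 32 x 19 mm, origin under its centre.

How it is judged:
By the outcome, as a careful person would: the job done as asked, in the order asked, and still so for the second after the job is handed in, while the arm keeps its last pose, push and grip.
It also fails if it takes over 64 s, if anything falls off the work surface, if the arm or the gripper's body presses on something with over 40 N, if the wrist force passes 120 N, or if a joint passes its speed limit or range.

### The arm

A 6-joint arm with a two-finger parallel gripper is mounted at the origin on a cart in front of the work surface, level with it; the furniture and walls round the work are solid. World frame = base frame: x ahead of the robot, y to its left, z up, the work surface at z = 0. Lengths are in m, angles in rad, forces in N, time in s.
With the tool pointing down it reaches from about 0.375 to 0.9 m from the base axis. Payload 3.1 kg.
Tool frame: the origin (TCP) lies midway between the tips of the shut fingers; the grasp point (between the pads) lies 19 mm behind it; z points along the fingers, y is the line along which they close (so a half turn about z gives the same grasp; the last joint's range is limited). The gripper opens to 85 mm and grips with 20 to 120 N. Pads are 22 mm wide; open, the fingers measure 114 mm over their backs; the gripper's body (76 mm by 85 mm) begins 54 mm behind the grasp point. The pads swing forward as they close: fully open they stand 13 mm farther back than shut.
Start: joints at [-1.387, 0.527, 1.433, -0, 1.181, -0.178], TCP at [0.221, -0.585, 0.231] pointing down, gripper open.
Joint ranges: [-3.08, 3.08], [-0.75, 2.2], [0.22, 2.44], [-1.43, 4.57], [0, 2.65], [-2.85, 2.85]. Speed limits (rad/s): [2.79, 2.79, 3.14, 3.14, 3.14, 3.14].

### API

Orientations are given as a unit quaternion [x, y, z, w].
In Python, from station import manip gives the robot as it stands.
- The arm moves only by the tool step_arm, never from a script. Its argument "targets" is text: rows parted by semicolons, each of 4 numbers parted by spaces: the shift along the tool's x, y, z in mm, then the turn about the tool's z in degrees. A call has 1 to 12 rows; each row is the pose to reach, as a shift and turn from the pose commanded when the call began, along the tool's axes at that moment; what a row does not reach only later rows make up. A row lasts 1/10 s, in which the tool goes at most 50 mm and 8.59 degrees, less where a joint would pass 70% of its speed; a pose out of reach is approached as far as the arm can. A call with a gripper value outside its range is refused whole. "gripper" is the closure, from 0 (fully open) to 1 (shut), set as the call begins (left out, the last holds). The fingers move at their own pace and stop on an object; "squeeze" is the grip in N (left out, the last holds). Time passes only in rows, so rows that repeat a pose let the fingers close. It gives the time, the measured TCP pose, the force, the opening and the grip force at its end, in the units of the state.
- manip.sense(): the state, without advancing time (a new reading comes with each control period).
- manip.snapshot(name): name is "scene" or "side" or "wrist"; returns the picture (480x640x3 uint8, red, green, blue); there is no depth.
- manip.get_calibration(name): a dict with "fov_y" (degrees; the focal length in pixels is half the picture's height over the tangent of half this angle, whatever the lens; pixels are square), "cx", "cy" (the principal point, pixels), "k1" (the pictures are not rectified: a ray, as slopes to the right and down, at radius r is drawn at 1 + k1 r^2 times it, then the intrinsics apply), "extrinsics" (4x4, takes a point from camera to world coordinates); the wrist camera has in their place "tool_from_camera" (4x4, takes a point from camera to tool coordinates, whose origin is the TCP and whose axes are the flange's). Camera axes: x right, y down, z forward; pixel columns grow to the right and rows downward; lengths in m; the calibration is good to about 2 mm. A picture is of the moment at which its call begins: read the wrist's pose just before it. get_calibration takes no time and is no camera call.
- manip.sign_off(): hands the job in; it is judged then, once.
Trained networks look in the newest picture that a camera, given by its name, has taken for a name from the list of things; names that differ only in an ending like _2 or _b are one class to them, and where a whole thing is asked for, a point or a joint stands for the part that bears it (a point fixed in the world has none). Each returns a list of dicts, best first, with "p" (0 to 1); they miss things now and then, are a little off and sometimes report something else, mostly with a low value. They report only what shows in the picture. A call takes as long as a camera call.
- manip.recognise(camera, query): "position" ([column, row] in pixels, amid what is visible of it).
- manip.masks_of(camera, query): "pixels" (480x640 bool, what is visible of it) and "position" ([column, row] in pixels, amid what is visible of it).
- manip.mark_of(camera, query): "position" ([column, row] in pixels: a listed point, or the origin of a listed thing).
The state is a dict: "t": time; "q": joint angles; "qd": joint speeds; "tau": joint torques, N m; "tcp_pos": TCP position; "tool_rot": TCP orientation; "force": force on the tool from outside, world axes, zero at the start; "ft_torque": the same for the moment, N m; "finger_gap": opening from 0.0 (shut) to 1.0 (fully open); "gripper_force": force on a finger pad.
Only numpy, scipy, OpenCV 4.12 (cv2) and the standard library are available. Lean on these libraries where they do the work, as an engineer would, in place of code of your own. Each camera call takes 0.05 s, during which the arm holds its last target. There are 200 camera calls.

## Working session

There is one attempt and no reset: what is moved stays moved. The work goes in short steps, Python scripts to look and compute and a tool call to move; the robot and the scene stay as the last step left them, time stands still between calls to the robot, and variables do not carry over. Pictures are saved under pics/ and viewed, at most 10 in all, crops included, and the job is handed in when it is done.

Besides the shell and the picture viewer there is one more tool, called after "Emit:" by a JSON object that holds its "op" and its "data". step_arm: Moves the arm, as the interface text tells. Its arguments: {"type":"object","properties":{"targets":{"type":"string"},"gripper":{"type":"number"},"squeeze":{"type":"number"}},"required":["targets"]}

```bash
mkdir -p pics; ls
cat > h.py <<'E'
import numpy as np, cv2
from scipy.spatial.transform import Rotation as R
from station import manip
def save(cam,name):
    im=manip.snapshot(cam); cv2.imwrite(f'pics/{name}.png',im[:,:,::-1]); return im
def toolT(s=None):
    s=s or manip.sense(); T=np.eye(4); T[:3,:3]=R.from_quat(s['tool_rot']).as_matrix(); T[:3,3]=s['tcp_pos']; return T
def cam(name,s=None):
    c=manip.get_calibration(name); f=240/np.tan(np.radians(c['fov_y']/2))
    E=np.array(c['extrinsics']) if name!='wrist' else toolT(s)@np.array(c['tool_from_camera'])
    return f,c['cx'],c['cy'],c['k1'],E
def ray(name,px,s=None):
    f,cx,cy,k,E=cam(name,s); d=np.array([(px[0]-cx)/f,(px[1]-cy)/f]); u=d.copy()
    for _ in range(30): u=d/(1+k*(u@u))
    v=E[:3,:3]@np.array([u[0],u[1],1]); return E[:3,3],v/np.linalg.norm(v)
def atz(name,px,z,s=None):
    o,v=ray(name,px,s); return o+v*(z-o[2])/v[2]
def proj(name,P,s=None):
    f,cx,cy,k,E=cam(name,s); p=np.linalg.inv(E)@np.append(P,1); u=p[:2]/p[2]; u=u*(1+k*(u@u)); return np.array([u[0]*f+cx,u[1]*f+cy])
E
python3 - <<'E'
from h import *
np.set_printoptions(precision=4,suppress=True)
save('scene','s1');save('side','d1')
print(manip.sense()['tool_rot'])
for c in ('scene','side'):
    print(c,cam(c)[4][:3,3])
    for q,z in (('fixture',0),('fixture_hinge',.027),('strap_pad',.1),('fixture_window',.0295),('magnifier',0),('plier_rack',0)):
        for r in manip.mark_of(c,q)[:2]: print(c,q,r['p'],np.array(r['position']),atz(c,r['position'],z))
E
```

```text
pics
[ 0.9837  0.1799 -0.     -0.001 ]
scene [ 0.0916 -0.7963  0.5201]
scene strap_pad 0.43 [328.2 249.7] [ 0.4802 -0.3196  0.1   ]
scene plier_rack 0.46 [337.9 219.5] [ 0.6532 -0.1377  0.    ]
side [ 0.4879 -0.8707  0.6002]
side fixture_hinge 0.73 [289.5 299.5] [ 0.4689 -0.3479  0.027 ]
side fixture_hinge 0.45 [379.1 221.1] [ 0.6425 -0.1651  0.027 ]
side strap_pad 0.63 [288.  251.7] [ 0.4717 -0.316   0.1   ]
side fixture_window 0.68 [318.9 313.3] [ 0.5131 -0.3825  0.0295]
side magnifier 0.63 [338.8 193.9] [ 0.5802 -0.0325  0.    ]
side magnifier 0.6 [289.6 297.8] [ 0.4683 -0.3195  0.    ]
side plier_rack 0.67 [318. 324.] [ 0.5114 -0.379   0.    ]
side plier_rack 0.64 [313.  249.5] [ 0.5146 -0.2033  0.    ]
```

View pics/s1.png

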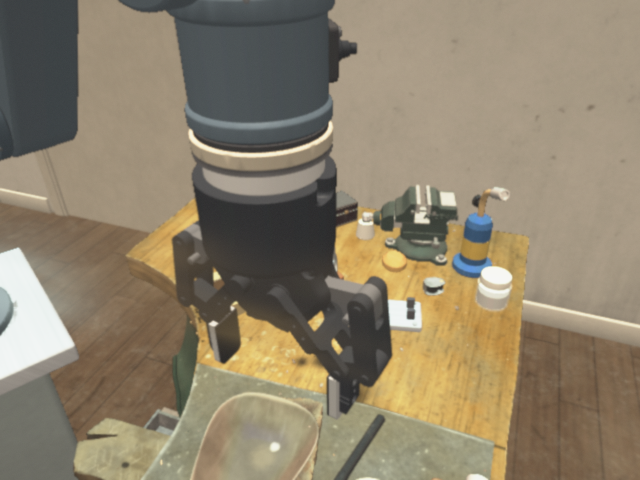

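View pics/d1.png

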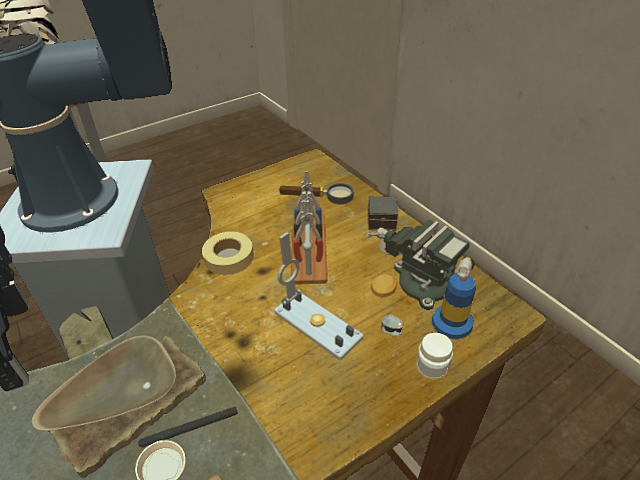

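The scene view is blocked by the arm. In the side view the hinge is at about (289,300), the catch at about (345,335) and the strap stands upright. The lens is at (340,193) with its handle pointing left to (281,190), and the rack runs from (325,280) to (305,200).

```bash
cat >> h.py <<'E'
def shift(P,ang=None):
    "tool-frame shift in mm and turn deg to bring TCP to P with tool x heading ang (deg)"
    T=toolT(); d=T[:3,:3].T@(np.array(P)-T[:3,3])*1000
    h=np.degrees(np.arctan2(T[1,0],T[0,0])); t=None
    if ang is not None: t=-((ang-h+180)%360-180)
    return np.round(d,1),t,h
E
python3 - <<'E'
from h import *
np.set_printoptions(precision=4,suppress=True)
print(np.array(manip.get_calibration('wrist')['tool_from_camera']))
for n,px,z in (('lens',(340,193),.01),('handle end',(281,190),.012),('handle fr',(320,191),.012),('tip strap',(286,235),.15),('rackfoot L',(298,283),.012),('rackfoot R',(327,281),.012),('hinge',(290,300),.027),('catch1',(339,341),.0295),('catch2',(350,328),.0295),('platecorner',(341,356),.012),('platecorner2',(362,335),.012),('pc3',(275,309),.012)):
    print(n,atz('side',px,z))
print(shift((.46,-.42,.33)))
E
```

```text
[[ 0.0007 -0.9499 -0.3126  0.0797]
 [ 1.      0.0006  0.0005  0.0013]
 [-0.0003 -0.3126  0.9499 -0.1433]
 [ 0.      0.      0.      1.    ]]
lens [ 0.5815 -0.0435  0.01  ]
handle end [ 0.4587 -0.0234  0.012 ]
handle fr [ 0.5402 -0.0351  0.012 ]
tip strap [ 0.4713 -0.3355  0.15  ]
rackfoot L [ 0.4837 -0.2983  0.012 ]
rackfoot R [ 0.5326 -0.298   0.012 ]
hinge [ 0.4697 -0.349   0.027 ]
catch1 [ 0.5383 -0.4372  0.0295]
catch2 [ 0.557  -0.4149  0.0295]
platecorner [ 0.5399 -0.4511  0.012 ]
platecorner2 [ 0.5755 -0.4159  0.012 ]
pc3 [ 0.4448 -0.3525  0.012 ]
(array([281.5, -69.3, -98.7]), None, np.float64(20.730283436517155))
```

```bash
python3 -c "
from h import *
print(shift((.527,-.405,.30),-44.6))"
```

```text
(array([349.5, -59.6, -68.7]), np.float64(65.33028343651716), np.float64(20.730283436517155))
```

Emit:
{"op": "step_arm", "data": {"targets": "0 0 -30 0;350 -60 -70 65;350 -60 -70 65;350 -60 -70 65;350 -60 -70 65;350 -60 -70 65;350 -60 -70 65;350 -60 -70 65;350 -60 -70 65;350 -60 -70 65;350 -60 -70 65;350 -60 -70 65", "gripper": 1}}

```text
t: 1.9
tcp_pos: [0.5262, -0.4052, 0.301]
tool_rot: [0.926, -0.377, -0.001, 0.0]
force: [-0.8, 0.9, -0.1]
finger_gap: -0.002
gripper_force: 0.0
```

Emit:
{"op": "step_arm", "data": {"targets": "0 0 0 0;0 0 0 0;0 0 0 0"}}

```text
t: 2.2
tcp_pos: [0.5266, -0.4052, 0.3013]
tool_rot: [0.926, -0.377, -0.0, -0.0]
force: [0.6, 0.9, 0.8]
finger_gap: 0.002
gripper_force: 0.0
```

Run:
```python
from h import *
np.set_printoptions(precision=4,suppress=True)
s=manip.sense(); print(s['t'],s['tcp_pos'],shift((.527,-.405,.30),-44.6),s['q'])
save('wrist','w1')
for q,z in (('fixture',0),('fixture_hinge',.027),('strap_pad',.117),('fixture_window',.0295)):
    for r in manip.mark_of('wrist',q)[:2]: print(q,r['p'],np.array(r['position']),atz('wrist',r['position'],z,s))
save('scene','s2')
for q,z in (('fixture',0),('fixture_hinge',.027),('strap_pad',.117),('fixture_window',.0295),('magnifier',0),('plier_rack',0)):
    for r in manip.mark_of('scene',q)[:2]: print('scene',q,r['p'],np.array(r['position']),atz('scene',r['position'],z))
```

```text
2.2 [ 0.5266 -0.4052  0.3013] (array([ 0.1, -0.4,  1.3]), np.float64(0.2638100326538506), np.float64(-44.33618996734615)) [-0.8236  0.5202  1.2417 -0.      1.3798  1.521 ]
fixture 0.55 [311.6 209. ] [ 0.5077 -0.3847  0.    ]
fixture_hinge 0.6 [307.  264.9] [ 0.4717 -0.3427  0.027 ]
strap_pad 0.79 [304.7 307.5] [ 0.4688 -0.339   0.117 ]
strap_pad 0.39 [313.  206.3] [ 0.5286 -0.4076  0.117 ]
fixture_window 0.71 [309.1 216.5] [ 0.5089 -0.3825  0.0295]
scene fixture_hinge 0.92 [336.  298.2] [ 0.476  -0.3422  0.027 ]
scene strap_pad 0.73 [328.6 247.9] [ 0.4677 -0.3358  0.117 ]
scene fixture_window 0.71 [375.1 300. ] [ 0.5154 -0.3837  0.0295]
scene fixture_window 0.29 [372.7 317.8] [ 0.4862 -0.4094  0.0295]
scene magnifier 0.7 [429.8 292. ] [ 0.6205 -0.3989  0.    ]
scene magnifier 0.64 [279.4 208.8] [ 0.5899 -0.0298  0.    ]
scene plier_rack 0.75 [296.6 260.6] [ 0.5096 -0.197   0.    ]
```

View pics/w1.png

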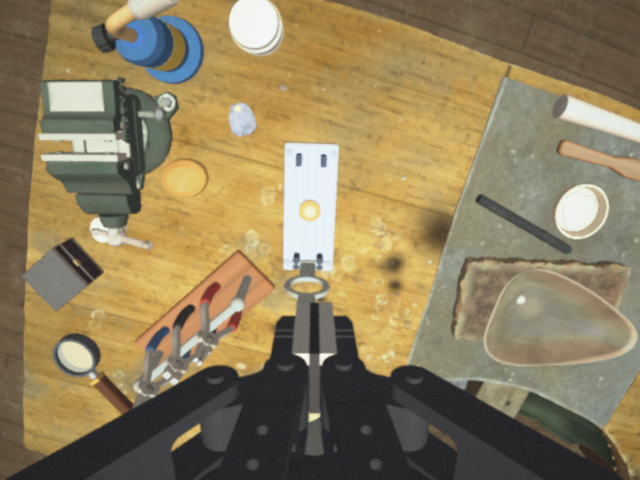

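The wrist view shows the plate with corners at (286,143), (338,146), (284,268) and (334,271). The strap is upright, with its hinge at (308,262). The rack is to the lower left and the lens is at (77,354).

Run:
```python
from h import *
np.set_printoptions(precision=4,suppress=True)
s=manip.sense()
P=[atz('wrist',p,.012,s)[:2] for p in ((286,143),(338,146),(284,268),(335,271))]
for p in P: print(p)
far=(P[0]+P[1])/2; near=(P[2]+P[3])/2; d=far-near; L=np.linalg.norm(d); d/=L
print('c',(far+near)/2,'hd',np.degrees(np.arctan2(d[1],d[0])),L,np.linalg.norm(P[0]-P[1]))
print('stone',atz('wrist',(310,210),.018,s))
for n,p,z in(('lens',(77,354),.016),('hs',(95,378),.018),('he',(128,406),.018)): print(n,atz('wrist',p,z,s))
c=np.array([.509,-.385]);h=c-.055*d
o,v=ray('side',(286,235)); n=np.array([-d[1],d[0],0]); t=((np.append(h,0)-o)@n)/(v@n); Q=o+t*v
print('hinge',h,'tip in plane',(Q[:2]-h)@d,Q[2])
```

```text
[ 0.5782 -0.4158]
[ 0.539  -0.4516]
[ 0.4836 -0.3168]
[ 0.4412 -0.3551]
c [ 0.5105 -0.3848] hd -45.470719739689685 0.1371319481703699 0.053103485610698664
stone [ 0.5119 -0.3852  0.018 ]
lens [ 0.5827 -0.052   0.016 ]
hs [ 0.5464 -0.0416  0.018 ]
he [ 0.4912 -0.0381  0.018 ]
hinge [ 0.4704 -0.3458] tip in plane 0.0017304103471584146 0.15968412686985461
```

Run:
```python
from h import *
h=np.array([.472,-.3456]);d=np.array([np.cos(np.radians(-45.5)),np.sin(np.radians(-45.5))])
print(shift(np.append(h-.040*d,.300),-45.5))
# push path relative to start (s=-40,z=.118)
for th in range(100,-1,-10):
    t=np.radians(th); r=95
    sx=r*np.cos(t)-2.5*np.sin(t)-11; z=27+r*np.sin(t)+2.5*np.cos(t)
    print(th,round(sx+40,1),round(118-z,1))
```

```text
(array([-120.7,   -4.4,    1.3]), np.float64(1.237528939233954), np.float64(-44.26247106076604))
100 10.0 -2.1
90 26.5 -4.0
80 43.0 -3.0
70 59.1 0.9
60 74.3 7.5
50 88.1 16.6
40 100.2 28.0
30 110.0 41.3
20 117.4 56.2
10 122.1 72.0
0 124.0 88.5
```

Emit:
{"op": "step_arm", "data": {"targets": "-60 -2 0 1;-120 -4.5 0 1.2;-120 -4.5 0 1.2;-120 -4.5 50 1.2;-120 -4.5 100 1.2;-120 -4.5 140 1.2;-120 -4.5 170 1.2;-120 -4.5 183 1.2;-120 -4.5 183 1.2;-120 -4.5 183 1.2"}}

```text
t: 3.8
tcp_pos: [0.4454, -0.3183, 0.1193]
tool_rot: [0.922, -0.386, 0.001, 0.0]
force: [0.2, -0.6, -0.1]
finger_gap: -0.004
gripper_force: 0.0
```

Run:
```python
from h import *
s=manip.sense();print(s['t'],s['tcp_pos'],shift((.472,-.3456,.118),-45.5))
save('side','d2');
im=cv2.imread('pics/d2.png')[180:380,200:420]; cv2.imwrite('pics/d2c.png',cv2.resize(im,None,fx=2.7,fy=2.7))
```

```text
3.8 [ 0.44536303 -0.31832345  0.11931365] (array([38.1,  0.1,  1.4]), np.float64(0.03401284075675903), np.float64(-45.46598715924325))
```

View pics/d2c.png

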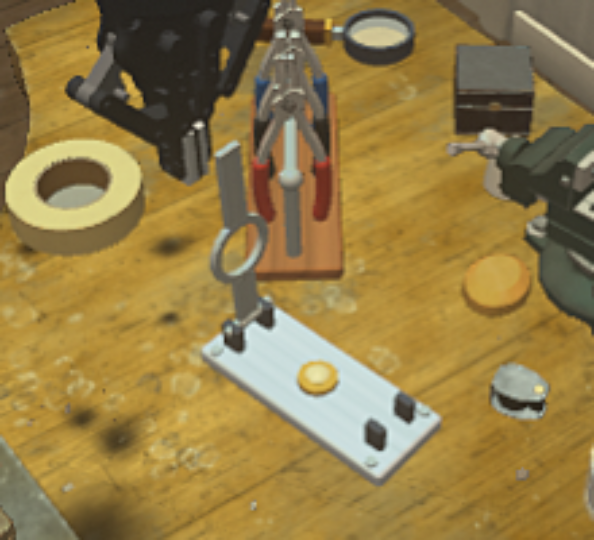

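The shut fingers, at about (190,150) in the crop, stand behind the upright strap's outer face and are clear of the rack. I'll sweep the arc next.

Emit:
{"op": "step_arm", "data": {"targets": "10 0 -2 0;19 0 -3.5 0;27 0 -4 0;35 0 -3.5 0;43 0 -3 0;51 0 -1.5 0;59 0 1 0;67 0 4 0;74 0 7.5 0;81 0 12 0;88 0 16.5 0;94 0 22 0"}}

```text
t: 5.05
tcp_pos: [0.511, -0.385, 0.0959]
tool_rot: [0.922, -0.386, 0.0, 0.0]
force: [-0.6, -0.5, 1.3]
finger_gap: 0.001
gripper_force: 0.2
```

Emit:
{"op": "step_arm", "data": {"targets": "6 0 6 0;11 0 12.5 0;16 0 19 0;20 0 26.5 0;23 0 34 0;26 0 42 0;28 0 50 0;29.5 0 58 0;30 0 62 0;30 0 65 0;30 0 67 0;30 0 67 0"}}

```text
t: 6.25
tcp_pos: [0.5316, -0.4059, 0.0297]
tool_rot: [0.922, -0.386, 0.0, 0.0]
force: [0.8, -0.0, -0.1]
finger_gap: -0.003
gripper_force: 0.0
```

Run:
```python
from h import *
s=manip.sense();print(s['t'],s['tcp_pos'],s['force'])
save('side','d3');
im=cv2.imread('pics/d3.png')[220:380,240:400]; cv2.imwrite('pics/d3c.png',cv2.resize(im,None,fx=3.5,fy=3.5))
```

```text
6.25 [ 0.53163086 -0.40593176  0.02970376] [ 0.84715605 -0.016532   -0.0717141 ]
```

View pics/d3c.png

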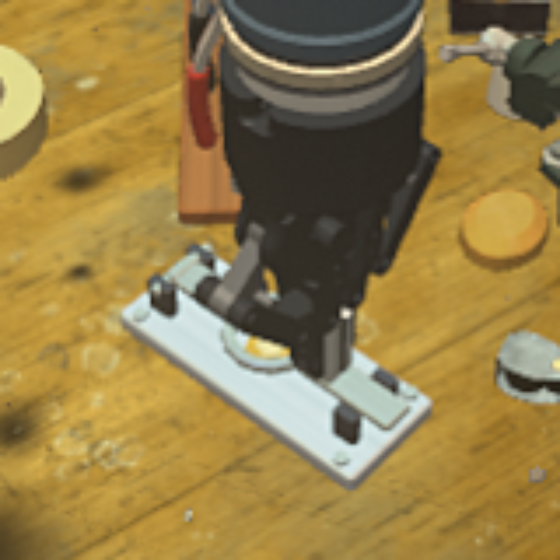

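The strap lies between the fork cheeks and the tip is at 29.7 mm with no reaction force yet. I'll press gently until it meets the stop.

Emit:
{"op": "step_arm", "data": {"targets": "0 0 0.7 0;0 0 1.2 0;0 0 1.2 0;0 0 1.2 0"}}

```text
t: 6.7
tcp_pos: [0.5317, -0.406, 0.0295]
tool_rot: [0.922, -0.386, 0.0, 0.0]
force: [-1.3, 1.7, 6.2]
finger_gap: 0.002
gripper_force: 3.3
```

Emit:
{"op": "step_arm", "data": {"targets": "0 0 1.2 0;0 0 1.2 0;0 0 -20 0;0 0 -60 0;0 0 -110 0;0 0 -160 0;0 0 -210 0;0 0 -230 0;0 0 -230 0;0 0 -230 0"}}

```text
t: 7.7
tcp_pos: [0.5312, -0.4055, 0.2578]
tool_rot: [0.922, -0.386, -0.0, -0.0]
force: [-0.2, 1.1, -0.5]
finger_gap: 0.003
gripper_force: 0.0
```

Run:
```python
from h import *
np.set_printoptions(precision=4,suppress=True)
s=manip.sense();print(s['t'],s['tcp_pos'])
im=save('wrist','w2'); 
for q,z in (('fixture_window',.0295),('fixture_hinge',.027),('strap_pad',.0295),('fixture',0)):
    for r in manip.mark_of('wrist',q)[:2]: print(q,r['p'],np.array(r['position']),atz('wrist',r['position'],z,s))
c=proj('wrist',(.5105,-.3848,.0295),s); print(c)
x,y=map(int,c); cv2.imwrite('pics/w2c.png',cv2.resize(im[max(0,y-100):y+100,x-100:x+100,::-1],None,fx=3,fy=3)); print(x-100,max(0,y-100))
```

```text
7.7 [ 0.5312 -0.4055  0.2578]
fixture_window 0.6 [313.8 228.1] [ 0.5107 -0.3861  0.0295]
fixture_hinge 0.83 [311.4 285.1] [ 0.471  -0.3424  0.027 ]
strap_pad 0.92 [311.6 192.9] [ 0.5354 -0.4083  0.0295]
fixture 0.57 [315.9 222.1] [ 0.5074 -0.3858  0.    ]
[312.9613 229.1497]
212 129
```

View pics/w2c.png

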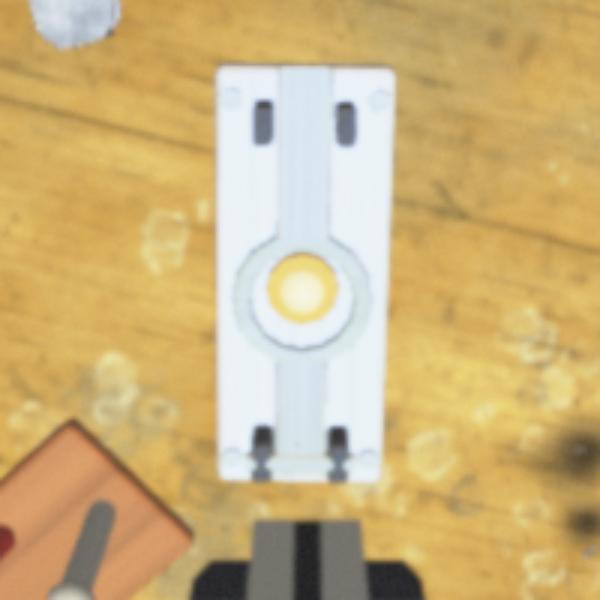

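The strap is home: the bar lies between both fork cheeks and the ring is centred at about (313,228), round the stone. Next I go to the lens.

Run:
```python
from h import *
print(atz('wrist',(313,227.7),.0295),shift((.515,-.04,.26),-9))
```

```text
[ 0.51097574 -0.38534872  0.0295    ] (array([-271.5, -244.8,   -3. ]), np.float64(-36.47037926366826), np.float64(-45.470379263668256))
```

Emit:
{"op": "step_arm", "data": {"targets": "-270 -245 -3 -36.5;-270 -245 -3 -36.5;-270 -245 -3 -36.5;-270 -245 -3 -36.5;-270 -245 -3 -36.5;-270 -245 -3 -36.5;-270 -245 -3 -36.5;-270 -245 -3 -36.5;-270 -245 -3 -36.5;-270 -245 -3 -36.5;-270 -245 -3 -36.5;-270 -245 -3 -36.5"}}

```text
t: 9.15
tcp_pos: [0.5172, -0.0433, 0.2609]
tool_rot: [0.997, -0.079, -0.0, 0.0]
force: [0.3, -0.8, -0.2]
finger_gap: 0.002
gripper_force: 0.0
```

Emit:
{"op": "step_arm", "data": {"targets": "0 0 0 0;0 0 0 0;0 0 0 0;0 0 0 0", "gripper": 0.35, "squeeze": 60}}

```text
t: 9.55
tcp_pos: [0.5168, -0.0418, 0.2611]
tool_rot: [0.997, -0.078, 0.0, 0.0]
force: [-0.1, 0.6, -0.2]
finger_gap: 0.648
gripper_force: 0.0
```

Run:
```python
from h import *
np.set_printoptions(precision=4,suppress=True)
s=manip.sense();print(s['t'],s['tcp_pos'],s['finger_gap'])
im=save('wrist','w3')
for r in manip.mark_of('wrist','magnifier')[:2]: print(r['p'],np.array(r['position']),atz('wrist',r['position'],0,s))
for r in manip.masks_of('wrist','magnifier')[:2]:
    m=r['pixels']; ys,xs=np.nonzero(m); print(r['p'],m.sum(),xs.min(),xs.max(),ys.min(),ys.max())
```

```text
9.55 [ 0.5168 -0.0418  0.2611] 0.6482807590910559
0.71 [300.7 122.9] [ 0.5822 -0.0411  0.    ]
0.8 4569 273 333 91 256
```

View pics/w3.png

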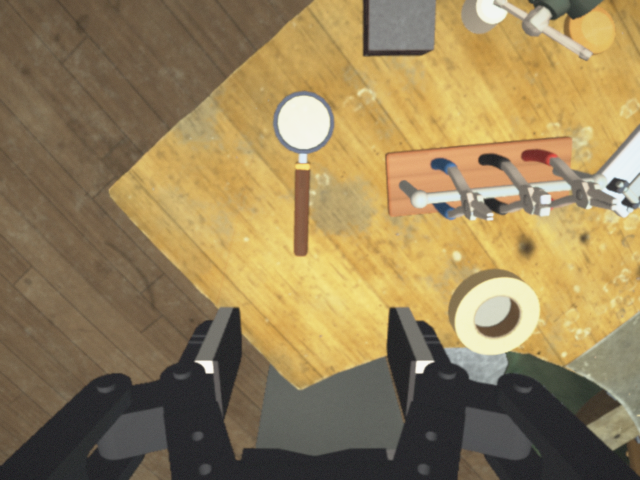

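The wrist view shows the lens frame centre at (304,122) and the handle from (303,170) to (301,255). The rack is well to the right, with its foot edge at column 387.

Run:
```python
from h import *
np.set_printoptions(precision=4,suppress=True)
a=atz('wrist',(304,122),.016);b=atz('wrist',(303,171),.018);c=atz('wrist',(301,254),.018)
d=(a-c)[:2]; hd=np.degrees(np.arctan2(d[1],d[0])); L=np.linalg.norm(d); u=d/L
print(a,b,c,hd,L)
o=(a[:2]+c[:2]+.129*u)/2; g=o-.068*u
print(o,g,shift((*g,.10),hd),shift((*g,.004),hd))
```

```text
[ 0.5831 -0.0444  0.016 ] [ 0.5397 -0.0364  0.018 ] [ 0.4593 -0.0212  0.018 ] -10.657554904542113 0.12590759495576012
[ 0.5846 -0.0447] [ 0.5178 -0.0322] (array([ -0.6,  -9.5, 161.1]), np.float64(1.6896690603978186), np.float64(-8.96788584414429)) (array([ -0.6,  -9.5, 257.1]), np.float64(1.6896690603978186), np.float64(-8.96788584414429))
```

Emit:
{"op": "step_arm", "data": {"targets": "0 -9.5 40 1.7;-0.5 -9.5 90 1.7;-0.5 -9.5 140 1.7;-0.5 -9.5 185 1.7;-0.5 -9.5 215 1.7;-0.5 -9.5 235 1.7;-0.5 -9.5 247 1.7;-0.5 -9.5 254 1.7;-0.5 -9.5 257 1.7;-0.5 -9.5 257 1.7"}}

```text
t: 10.7
tcp_pos: [0.5183, -0.0323, 0.0046]
tool_rot: [0.996, -0.093, 0.001, 0.0]
force: [0.0, -0.6, 0.2]
finger_gap: 0.651
gripper_force: 0.0
```

Emit:
{"op": "step_arm", "data": {"targets": "0 0 0 0;0 0 0 0;0 0 0 0;0 0 0 0;0 0 0 0;0 0 0 0;0 0 0 0;0 0 0 0", "gripper": 1, "squeeze": 60}}

```text
t: 11.5
tcp_pos: [0.5183, -0.0323, 0.0051]
tool_rot: [0.996, -0.093, 0.001, 0.0]
force: [0.4, -0.1, 6.2]
finger_gap: 0.143
gripper_force: 61.4
```

Emit:
{"op": "step_arm", "data": {"targets": "0 0 -3 0;0 0 -10 0;0 0 -25 0;0 0 -50 0;0 0 -80 0;0 0 -115 0;0 0 -150 0;0 0 -185 0;0 0 -210 0;0 0 -220 0;0 0 -220 0;0 0 -220 0"}}

```text
t: 12.7
tcp_pos: [0.5168, -0.0319, 0.2231]
tool_rot: [0.996, -0.093, -0.001, -0.0]
force: [-0.2, 0.1, -1.3]
finger_gap: 0.142
gripper_force: 60.6
```

Run:
```python
from h import *
s=manip.sense();print(s['t'],s['tcp_pos'],s['finger_gap'],s['gripper_force'])
save('wrist','w4');
for r in manip.mark_of('wrist','magnifier')[:2]: print(r['p'],r['position'])
```

```text
12.7 [ 0.51682859 -0.03189643  0.22305616] 0.14170771939991558 60.61959385871887
0.7 [310.2, 152.0]
0.18 [513.6, 315.4]
```

View pics/w4.png

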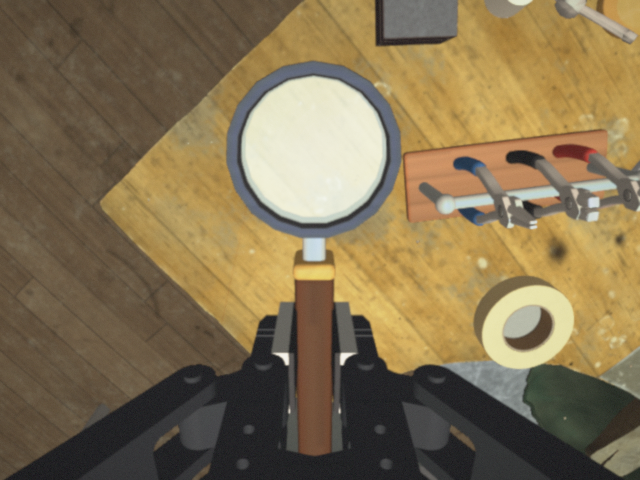

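The lens is held by the handle, with frame edges at columns 228 and 400 and rows 61 and 238. I'll check its level and offset, then plan the hover.

```bash
cat > fit.py <<'E'
from h import *
from scipy.optimize import least_squares
def model(p):
    "lens frame (top rim outline) in the wrist picture; p = x,y,z(down) of underside centre in tool mm, pitch deg"
    x,y,z,pt=p; t=np.linspace(0,2*np.pi,180)
    c=manip.get_calibration('wrist'); f=240/np.tan(np.radians(c['fov_y']/2)); E=np.linalg.inv(np.array(c['tool_from_camera']))
    out=[]
    a=np.radians(pt); ux=np.array([np.cos(a),0,np.sin(a)]); up=np.array([np.sin(a),0,-np.cos(a)])
    O=np.array([x,y,z])
    for h in (0,16):
        P=(O+h*up+28*(np.cos(t)[:,None]*ux+np.sin(t)[:,None]*np.array([0,1,0])))/1000
        q=P@E[:3,:3].T+E[:3,3]; u=q[:,:2]/q[:,2:]; u=u*(1+c['k1']*(u**2).sum(1,keepdims=True))
        out.append(u*f+[c['cx'],c['cy']])
    u=np.vstack(out); return np.array([u[:,0].min(),u[:,0].max(),u[:,1].min(),u[:,1].max()])
def fit(obs,z=None):
    if z is None: return least_squares(lambda p:model(p)-obs,[68,0,-5,0])
    return least_squares(lambda p:model([p[0],p[1],z,0])-obs,[68,0])
E
python3 - <<'E'
from fit import *
np.set_printoptions(precision=2,suppress=True)
obs=np.array([228,400,61,238.])
r=fit(obs);print(r.x,r.fun)
r=fit(obs,5.);print(r.x,r.fun)
E
```

```text
[64.15  1.4   8.76  6.01] [-0.6   0.6   0.57 -0.61]
[65.47  1.39] [-3.05  3.05 -1.02  1.67]
```

Run:
```python
from h import *
print(shift((.4464,-.3719,.223),-10.6))
```

```text
(array([ -6. , 347.2,  -0.7]), np.float64(-0.07577787504794742), np.float64(-10.675777875047935))
```

Emit:
{"op": "step_arm", "data": {"targets": "0 10 0 0;-1 35 0 0;-2 70 0 0;-3 110 0 0;-4 150 0 0;-4 190 0 0;-5 230 0 0;-5 270 0 0;-6 305 0 0;-6 330 0 0;-6 342 0 0;-6 347 0 0"}}

```text
t: 14.0
tcp_pos: [0.4469, -0.3731, 0.2231]
tool_rot: [0.996, -0.094, -0.001, -0.001]
force: [0.7, 0.7, -1.0]
finger_gap: 0.143
gripper_force: 60.6
```

Emit:
{"op": "step_arm", "data": {"targets": "0 0 10 0;0 0 30 0;0 0 60 0;0 0 90 0;0 0 115 0;0 0 130 0;0 0 140 0;0 0 140 0;0 0 140 0"}}

```text
t: 14.9
tcp_pos: [0.4481, -0.3716, 0.0844]
tool_rot: [0.996, -0.093, 0.0, 0.0]
force: [0.8, -0.9, -0.8]
finger_gap: 0.141
gripper_force: 60.6
```

Run:
```python
from h import *
s=manip.sense();print(s['t'],s['tcp_pos'],s['finger_gap'],s['force'])
a=save('side','d5');b=save('scene','s5');w=save('wrist','w5')
p=proj('side',(.511,-.386,.085)).astype(int);q=proj('scene',(.511,-.386,.085)).astype(int);print(p,q)
f=lambda im,c:cv2.resize(im[c[1]-50:c[1]+50,c[0]-65:c[0]+65,::-1],(780,600),interpolation=cv2.INTER_CUBIC)
A=f(a,p);B=f(b,q)
cv2.imwrite('pics/c5.png',cv2.resize(np.vstack([A,B]),(500,600)*1) if 0 else np.hstack([cv2.resize(A,(400,308)),cv2.resize(B,(400,308))]))
```

```text
14.9 [ 0.4480721  -0.3715507   0.08435634] 0.1407929031368225 [ 0.76845022 -0.89918911 -0.83449238]
[316 290] [375 271]
```

View pics/c5.png

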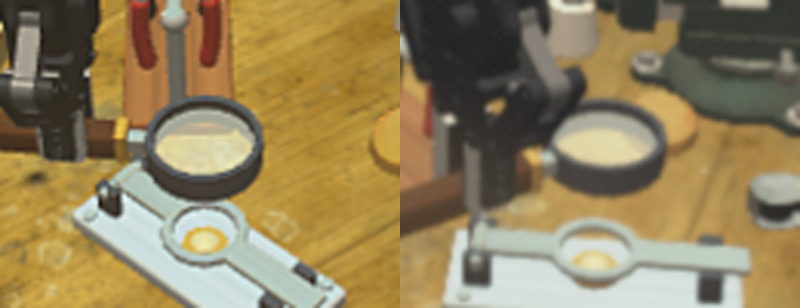

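```bash
cat > pose.py <<'E'
from h import *
from scipy.optimize import least_squares
TH=np.radians(np.arange(0,360,15)); D=np.c_[np.cos(TH),np.sin(TH)]
def rims(p,T):
    "p: frame underside centre in tool mm, pitch, roll deg -> world points"
    t=np.linspace(0,2*np.pi,90,endpoint=False)
    Rm=R.from_euler('yx',[p[3],p[4]],degrees=True).as_matrix()
    P=np.vstack([np.c_[28*np.cos(t),28*np.sin(t),0*t+h] for h in (0,-16)])@Rm.T+np.array(p[:3])
    return P/1000@T[:3,:3].T+T[:3,3]
def observe(k,save_=None):
    s=manip.sense(); T=toolT(s); obs={}
    for c in ('side','scene','wrist'):
        manip.snapshot(c); r=manip.masks_of(c,'magnifier')
        if not r: print(c,'none'); continue
        ref=np.array([proj(c,X,s) for X in rims([66,1,5,0,0],T)]); ctr=ref.mean(0); w=np.ptp(ref[:,0])
        r=[x for x in r if x['pixels'][max(0,int(ctr[1]-w)):int(ctr[1]+w),max(0,int(ctr[0]-w)):int(ctr[0]+w)].any()]
        if not r: print(c,'not near'); continue
        m=r[0]['pixels'].astype(np.uint8); n=int(w*.5)|1
        m=cv2.morphologyEx(m,cv2.MORPH_CLOSE,np.ones((3,3)))
        cs,_=cv2.findContours(m,cv2.RETR_EXTERNAL,cv2.CHAIN_APPROX_NONE); m=cv2.drawContours(m*0,cs,-1,1,-1)
        m=cv2.morphologyEx(m,cv2.MORPH_OPEN,cv2.getStructuringElement(cv2.MORPH_ELLIPSE,(n,n)))
        ys,xs=np.nonzero(m); q=np.c_[xs,ys].astype(float)
        tail=proj(c,T[:3,3]+T[:3,:3]@np.array([.02,.001,-.004]),s)-ctr; tail/=np.linalg.norm(tail)
        ok=D@tail<.75
        obs[c]=((q@D.T).max(0)+.5*np.abs(D).max(1)*0+.4,ok,r[0]['p'],len(q)); print(c,r[0]['p'],len(q),w)
    def res(p,cams):
        X=rims(p,T); o=[]
        for i,c in enumerate(cams):
            u=np.array([proj(c,x,s) for x in X]); e=(u@D.T).max(0)-obs[c][0]
            o.append(e[obs[c][1]]*(.3 if c=='wrist' else 1))
        return np.concatenate(o)
    for cams in (list(obs),)+tuple([c] for c in obs):
        f=least_squares(res,[66,1,5,0,0],args=(cams,),loss='soft_l1',x_scale=[5,5,5,5,5],diff_step=1e-3)
        print(cams,f.x.round(1),'rms',np.sqrt((f.fun**2).mean()).round(2),'world',((T[:3,:3]@f.x[:3])/1000+T[:3,3]).round(4))
E
python3 -c "
from pose import *
observe(0)"
```

```text
side 0.98 1150 39.102976047975176
scene 0.96 987 41.02859923966088
wrist 0.64 24393 178.25560361074412Traceback (most recent call last):
  File "<string>", line 3, in <module>
    observe(0)
    ~~~~~~~^^^
  File "pose.py", line 33, in observe
    f=least_squares(res,[66,1,5,0,0],args=(cams,),loss='soft_l1',x_scale=[5,5,5,5,5],diff_step=1e-3)
    return func(*args, **kwargs)
    vector_fun = VectorFunction(
        fun_wrapped,
    ...<6 lines>...
        workers=workers
    )
    self.J, dct = approx_derivative(
                  ~~~~~~~~~~~~~~~~~^
        self.fun_wrapped, self.x, f0=self.f, **finite_diff_options
        ^^^^^^^^^^^^^^^^^^^^^^^^^^^^^^^^^^^^^^^^^^^^^^^^^^^^^^^^^^
    )
    ^
    J, _nfev = _dense_difference(fun_wrapped, x0, f0, h,
               ~~~~~~~~~~~~~~~~~^^^^^^^^^^^^^^^^^^^^^^^^
                             use_one_sided, method,
                             ^^^^^^^^^^^^^^^^^^^^^^
                             mf)
                             ^^^
    df = [f_eval - f0 for f_eval in f_evals]
                                    ^^^^^^^
    f = np.atleast_1d(self.fun(x, *self.args, **self.kwargs))
                      ~~~~~~~~^^^^^^^^^^^^^^^^^^^^^^^^^^^^^^
    return np.atleast_1d(self.fun(x))
                         ~~~~~~~~^^^
    return self.f(x, *self.args, **self.kwargs)
           ~~~~~~^^^^^^^^^^^^^^^^^^^^^^^^^^^^^^
  File "pose.py", line 29, in res
    u=np.array([proj(c,x,s) for x in X]); e=(u@D.T).max(0)-obs[c][0]
                ~~~~^^^^^^^
  File "h.py", line 19, in proj
    f,cx,cy,k,E=cam(name,s); p=np.linalg.inv(E)@np.append(P,1); u=p[:2]/p[2]; u=u*(1+k*(u@u)); return np.array([u[0]*f+cx,u[1]*f+cy])
                ~~~^^^^^^^^
  File "h.py", line 9, in cam
    c=manip.get_calibration(name); f=240/np.tan(np.radians(c['fov_y']/2))
ValueError: time passes only in moves, steps and waits
```

```bash
sed -i 's/^from station import manip/from station import manip\nimport functools\ncal=functools.lru_cache(None)(manip.get_calibration)/; s/c=manip.get_calibration(name)/c=cal(name)/' h.py
sed -i 's/,x_scale=\[5,5,5,5,5\],diff_step=1e-3)/,x_scale=5.0,diff_step=None)/; s/f=least_squares(res,\[66,1,5,0,0\]/f=least_squares(res,[66,1,5,.5,.5]/' pose.py
python3 -c "
from pose import *
observe(0); print(manip.sense()['t'])"
```

```text
side 0.95 1049 39.06863611942384
scene 0.97 1005 41.018616049151376
wrist 0.84 24437 178.2547771906726
['side', 'scene', 'wrist'] [65.9  2.5  4.6  6.  -8.6] rms 0.77 world [ 0.5121 -0.3869  0.0799]
['side'] [64.8  2.5  4.1  5.5 -6.6] rms 0.23 world [ 0.511  -0.3868  0.0804]
['scene'] [107.2 -53.5  54.4  10.1   1.2] rms 0.36 world [ 0.5631 -0.3396  0.0301]
['wrist'] [65.3  0.8  6.7 -1.   1.9] rms 0.12 world [ 0.5118 -0.3851  0.0778]
15.65
```

```bash
cat > tail.py <<'E'
from h import *
def run(tag):
    s=manip.sense(); T=toolT(s); W=lambda x,y,z:T[:3,3]+T[:3,:3]@np.array([x,y,z])/1000
    tiles=[]
    for c in ('side','scene'):
        im=manip.snapshot(c); ms=[r for r in manip.masks_of(c,'magnifier')]
        m=ms[0]['pixels']
        for x in (-58,-52,-46,-40,-34,-28,14,18,22,66):
            p=proj(c,W(x,1.,-4),s); v=proj(c,W(x,1.,-24),s)-p; pxmm=np.linalg.norm(v)/20; v/=np.linalg.norm(v)
            tt=np.arange(-14,14,.25); q=p+tt[:,None]*v; k=np.round(q).astype(int)
            on=m[np.clip(k[:,1],0,479),np.clip(k[:,0],0,639)]
            if on.any(): print(c,x,'mid up mm %.1f  ext %.1f'%(tt[on].mean()/pxmm,np.ptp(tt[on])/pxmm),p.round())
        ctr=proj(c,W(15,0,0),s).astype(int); k=5; x0,y0=ctr[0]-78,ctr[1]-45
        t=cv2.resize(im[y0:y0+58,x0:x0+156,::-1],None,fx=k,fy=k,interpolation=cv2.INTER_CUBIC)
        for a,b in (((-63,1,5),(27,1,5)),((-63,1,-13),(27,1,-13))):
            A=((proj(c,W(*a),s)-[x0,y0]+.5)*k).astype(int);B=((proj(c,W(*b),s)-[x0,y0]+.5)*k).astype(int)
            cv2.line(t,tuple(A.tolist()),tuple(B.tolist()),(0,255,0),1)
        for z in (5,-11):
            g=np.array([(proj(c,W(66+28*np.cos(a),1+28*np.sin(a),z),s)-[x0,y0]+.5)*k for a in np.linspace(0,6.283,60)]).astype(np.int32); cv2.polylines(t,[g],True,(0,255,0),1)
        tiles.append(t)
    cv2.imwrite(f'pics/{tag}.png',np.vstack(tiles))
E
python3 -c "
import tail; tail.run('t1')"
```

```text
side -58 mid up mm 0.3  ext 25.9 [234. 282.]
side -52 mid up mm 1.0  ext 26.4 [238. 282.]
side -46 mid up mm 1.5  ext 26.4 [242. 283.]
side -40 mid up mm 0.0  ext 26.5 [246. 283.]
side -34 mid up mm 0.5  ext 26.5 [250. 283.]
side -28 mid up mm 0.3  ext 19.9 [254. 284.]
side 14 mid up mm 0.3  ext 24.0 [282. 286.]
side 18 mid up mm 1.8  ext 26.1 [285. 286.]
side 22 mid up mm 0.3  ext 26.1 [288. 286.]
side 66 mid up mm -0.3  ext 56.9 [318. 288.]
scene -58 mid up mm 2.3  ext 21.0 [296. 296.]
scene -52 mid up mm 1.4  ext 24.3 [300. 295.]
scene -46 mid up mm 1.0  ext 24.4 [304. 294.]
scene -40 mid up mm 1.0  ext 22.8 [308. 292.]
scene -34 mid up mm 1.0  ext 24.4 [312. 291.]
scene -28 mid up mm 0.6  ext 24.5 [316. 289.]
scene 22 mid up mm 1.1  ext 23.1 [349. 278.]
scene 66 mid up mm -0.2  ext 47.2 [376. 269.]
```

View pics/t1.png

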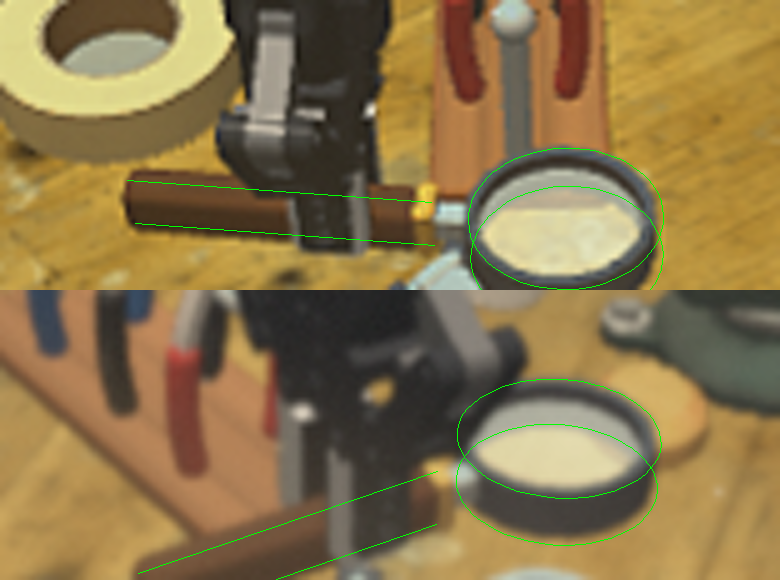

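The level-pose overlay matches the handle and frame in both views. Tail and front offsets agree to within 1 mm, so the lens is level to about 1°. I'll lower it to the hover height.

Run:
```python
from h import *
T=toolT(); off=T[:3,:3]@np.array([.0655,.0013,0])
print(shift(np.array([.511,-.3856,.0492])-off),manip.sense()['t'])
```

```text
(array([-0.7,  0.3, 34.9]), None, np.float64(-10.669102663263827)) 15.85
```

Emit:
{"op": "step_arm", "data": {"targets": "-0.5 0 6 0;-0.5 0.3 14 0;-0.5 0.3 22 0;-0.5 0.3 29 0;-0.5 0.3 33 0;-0.5 0.3 35 0;-0.5 0.3 35 0;-0.5 0.3 35 0;-0.5 0.3 35 0"}}

```text
t: 16.75
tcp_pos: [0.4473, -0.3725, 0.0494]
tool_rot: [0.996, -0.093, 0.0, 0.0]
force: [0.4, -0.1, -1.4]
finger_gap: 0.146
gripper_force: 60.6
```

```bash
cat >> pose.py <<'E'
def check():
    s=manip.sense(); T=toolT(s); print(s['t'],s['tcp_pos'],s['force'],s['gripper_force'])
    for c in ('side','scene'):
        manip.snapshot(c)
        for q,z in (('magnifier',T[2,3]-.0048),('fixture_window',.0295),('strap_pad',.0295),('fixture_hinge',.027)):
            for r in manip.mark_of(c,q)[:1]: print(c,q,r['p'],atz(c,r['position'],z).round(4))
E
python3 -c "
from pose import *
check(); observe(0)"
```

```text
16.75 [ 0.44730237 -0.37246325  0.04944711] [ 0.42987089 -0.07689492 -1.36368455] 60.60288906097412
side magnifier 0.58 [ 0.5116 -0.3857  0.0446]
side fixture_window 0.59 [ 0.5121 -0.3788  0.0295]
side strap_pad 0.94 [ 0.5345 -0.4112  0.0295]
side fixture_hinge 0.75 [ 0.4689 -0.3496  0.027 ]
scene magnifier 0.89 [ 0.515  -0.3805  0.0446]
scene fixture_window 0.58 [ 0.5151 -0.3826  0.0295]
scene strap_pad 0.94 [ 0.5307 -0.412   0.0295]
scene fixture_hinge 0.98 [ 0.4714 -0.3467  0.027 ]
side 0.71 1060 37.80387740408935
scene 0.92 916 39.96618969472087
wrist 0.84 24144 178.25486086971708
['side', 'scene', 'wrist'] [65.1  2.   4.7  0.5 -5.3] rms 1.24 world [ 0.5108 -0.3863  0.0444]
['side'] [63.4 -6.8 13.2 -1.6  0.6] rms 0.15 world [ 0.5107 -0.3773  0.0359]
['scene'] [131.9 -83.8  88.9  20.1   3.3] rms 0.52 world [ 0.5923 -0.3143 -0.0398]
['wrist'] [66.8  1.5  6.7  6.7 -1.6] rms 0.14 world [ 0.5125 -0.3861  0.0424]
```

Emit:
{"op": "step_arm", "data": {"targets": "-0.5 0 0 0;-0.5 0 0 0;-0.5 0 0 0;-0.5 0 0 0;-0.5 0 0 0"}}

```text
t: 18.05
tcp_pos: [0.4467, -0.3722, 0.0491]
tool_rot: [0.996, -0.093, 0.0, 0.0]
force: [-0.5, -0.1, -0.3]
finger_gap: 0.144
gripper_force: 60.6
```

```bash
python3 -c "
from h import *
s=manip.sense();print(s['t'],s['tcp_pos'],abs(np.array(s['qd'])).max());print(manip.sign_off())"
```

```text
18.05 [ 0.44665434 -0.37216456  0.04911438] 0.0014596904291433541
the job is handed in; nothing more can be done
None
```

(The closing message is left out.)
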